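# Shut down the lab rotor and hold its guard gate ajar

### The job

Shut the rotor down on the grey panel by pressing the round key, then the square key, then the long bar key, each right down and one at a time. Then open the rotor guard's gate: its bolt sags behind the bent-up lip of the keeper, so lift the bolt over the lip while pulling it back towards the hinges, and swing the gate about 30 degrees open towards the robot. The gate springs shut if let go, so finish while still holding it there, and leave the other things on the bench undisturbed.

Things in the scene. Friction and masses are not known exactly. Their poses are not given: they have to be found in the camera images.
- guard: Low rotor guard (cage) of aluminium posts and steel bars with a clear roof and a spinning-disc machine inside, fixed to the bench: 335 mm wide (its y), 225 mm deep (x -10 to +215), 145 mm high, the keeper and bolt standing on top. Origin on the bench in the middle of the front; x points into the cage, away from the robot, z up; the shut gate lies in the plane x = 0.
- leaf: The gate's leaf: upright rectangular frame with two stiles and steel bars, 248 mm wide, 20 mm thick, from 25 to 145 mm above the bench, carrying the bolt on its top rail. Its origin lies on the hinge line at bench height; its y points from the free end to the hinge, z up.
- gate (a joint): Angle of the gate, rad: 0 shut, grows to 1.2 as its free end swings towards the robot (guard's -x); clockwise seen from above. A spring closes it with about 0.7 N m shut, 1.05 N m at 30 degrees.
- gate_hinge (a point): Point on the gate's vertical hinge line, at the height of the bolt's axis (162 mm): guard x 0, y +140 mm.
- bolt (a joint): How far the bolt is drawn along the gate's top rail, guard +y (towards the hinge), m: 0 fully home, 0.050 fully back; stiff sliding (about 1.5 N), stays where left. Starts 0 to 4 mm drawn. Pulled while sagging, the nose catches on the keeper's lip at about 6 mm; drawn 30 mm or more, the gate is free to swing.
- bolt_lift (a joint): How far the bolt is lifted straight up in its tall staples, m: 0 sagging (it falls back by its own weight, 1.5 to 3 N), 0.016 at most. The nose passes over the lip when lifted 8 mm or more; it may drop again once drawn 30 mm.
- bolt_knob (a point): Centre of the upright round steel grip of the bolt, 18 mm in diameter and 36 mm tall, on a thinner stem; its top is 18 mm above this point. With the bolt home and sagging it is at guard (0, -30, 206) mm. It moves with the bolt and gate. The staples either side of it along the rail (at guard y -75 and +60) reach 189 mm above the bench, 17 mm below this point; otherwise nothing is near.
- bolt_nose (a point): Centre of the bolt's nose, a disc 26 mm in diameter and 10 mm long at the end of the 10 mm rod, on the bolt's axis.
- keeper_lip (a point): Top edge of the keeper's bent-up lip, 8 mm thick along guard y, on top of the latch post. Behind it the nose sits between two upright steel cheeks 32 mm apart, which keep the gate shut until the bolt is drawn; cheeks reach 188 mm above the bench.
- panel: Low grey control panel, 90 mm by 180 mm (its y), 22 mm high, fixed on the bench; origin at the centre of its underside.
- round_key_top (a point): Centre of the top of the round key, 24 mm in diameter, 44 mm above the bench.
- square_key_top (a point): Centre of the top of the square key, 23 mm wide, 44 mm above the bench.
- bar_key_top (a point): Centre of the top of the long bar key, 36 mm (along the panel's x) by 13 mm, 44 mm above the bench.
- round_key (a joint): The three keys stand in a row, 53 mm apart, on the low grey panel, in an order that changes; all have the same colour. It goes 6 mm down against a spring (2 N to start, 5 N fully down) and comes back up; value: how far the round key is pressed, m.
- square_key (a joint): How far the square key is pressed, m; same spring and 6 mm travel.
- bar_key (a joint): How far the bar key is pressed, m; same spring and 6 mm travel.
- soap: Bystander: blue soap bottle, 60 mm in diameter, 150 mm tall; origin under its foot.
- drink: Bystander: clear drink bottle with orange cap, 66 mm in diameter, 190 mm tall; origin under its foot.
- cap: Bystander: loose orange bottle cap, 36 mm across, 14 mm high.
- pencil: Bystander: yellow pencil, 160 mm long, 8 mm thick, lying down.
- beaker: Bystander: glass beaker, 70 mm across, 90 mm tall; origin under its foot.
- eraser: Bystander: white eraser, 50 by 24 by 13 mm.
- marker: Bystander: pink marker pen lying down, 130 mm long, 14 mm thick.

How it is judged (in metres and radians):
On the way, in this order (a step that is already met when the one before it is completed fails the run):
1. the round key is pressed down, the other two not (value of joint round_key above 0.004 m and value of joint each of square_key, bar_key below 0.002 m), for 0.05 s.
2. then the square key alone (value of joint square_key above 0.004 m and value of joint each of round_key, bar_key below 0.002 m), for 0.05 s.
3. then the bar key alone (value of joint bar_key above 0.004 m and value of joint each of round_key, square_key below 0.002 m), for 0.05 s.
4. the bolt is lifted over the keeper's lip while drawn, gate still shut (value of joint bolt_lift above 0.006 m and value of joint bolt above 0.01 m and value of joint gate below 0.12 rad), for 0.05 s.
At the end, for the whole second after the job is handed in: The gate stands still between 20 and 43 degrees open (0.35 to 0.75 rad) with the bolt drawn more than 20 mm, held there against its spring by the robot's hand, which still presses on the gate or its bolt with more than 1 N; the program ends while holding (value of joint gate between 0.35 and 0.75 rad and velocity of joint gate between -0.1 and 0.1 rad/s and value of joint bolt above 0.02 m and contact force between any of the fingers, the arm and leaf above 1 N); the arm keeps its last pose, push and grip.
It fails at once if a bystander is pushed more than 30 mm away or a standing one is tipped (distance of any of soap, drink, cap, pencil, beaker, eraser, marker from where it was at the start of the episode above 0.03 m or angle between any of soap, drink, beaker's own z axis and vertical above 0.5 rad).
It also fails if it takes over 53 s, if anything falls off the work surface, if the arm or the gripper's body presses on something with over 40 N, if the wrist force passes 120 N, or if a joint passes its speed limit or range.

### The arm

A 6-joint arm with a two-finger parallel gripper is mounted at the origin on the work surface. World frame = base frame: x ahead of the robot, y to its left, z up, the work surface at z = 0. Lengths are in mm, angles in rad, forces in N, time in s.
With the tool pointing down it reaches from about 275 to 750 mm from the base axis. Payload 10.2 kg.
Tool frame: the origin (TCP) lies between the finger pads; the fingertips stand 11 mm ahead of it and the grasp point (between the pads) lies 8 mm behind it; z points along the fingers, y is the line along which they close (so a half turn about z gives the same grasp; the last joint's range is limited). The gripper opens to 85 mm and grips with 20 to 120 N. Pads are 22 mm wide; open, the fingers measure 114 mm over their backs; the gripper's body (76 mm by 85 mm) begins 54 mm behind the grasp point. The pads swing forward as they close: fully open they stand 13 mm farther back than shut.
Start: joints at [0.895, 0.313, 1.498, -0, 1.331, -0.223], TCP at [229.693, 472.094, 242.294] pointing down, gripper open.
Joint ranges: [-2.94, 2.94], [-0.97, 2.17], [0.19, 2.56], [-1.23, 4.37], [0.02, 3.11], [-2.88, 2.88]. Speed limits (rad/s): [2.39, 2.39, 3.01, 3.14, 3.14, 3.14].

### API

Orientations are given as a unit quaternion [w, x, y, z].
In Python, from rig import sense, eyes, finish_job gives the robot as it stands.
- The arm moves only by the shell command python3 -m jog 'ROWS' [FORCE]. ROWS is JSON, a list of rows, each a list of 7 numbers: the shift along the tool's x, y, z in m, then the turn, a rotation vector about the tool's x, y, z in rad, then the finger opening in m, from 0 to 0.0854. In form: [[dx, dy, dz, rx, ry, rz, gripper], ...]. A call has 1 to 5 rows; each row shifts and turns the commanded pose from where the row before left it, along the tool's axes as they then stand; what a row does not reach is not made up. A row lasts 1/10 s, in which the tool goes at most 50 mm and 8.59 degrees, less where a joint would pass 70% of its speed; a pose out of reach is approached as far as the arm can. A call is refused whole if a number of a shift passes 0.05 or a number of a turn 0.15, either way. A call with a gripper value outside its range is refused whole. The fingers move at their own pace and stop on an object; FORCE is the grip in N (left out, the last holds). Time passes only in rows, so rows that do not move let the fingers close. It gives the time, the measured TCP pose, the force, the opening and the grip force at its end, in the units of the state.
- sense(): the state, without advancing time (a new reading comes with each control period).
- eyes.capture(name): name is "scene" or "side" or "wrist"; returns the picture (384x512x3 uint8, red, green, blue); there is no depth.
- eyes.calibration(name): a dict with "fx", "fy", "cx", "cy" (pixels), "dist" ([k1, k2, p1, p2, k3] as OpenCV has them; the pictures are not rectified), "cam_to_world" (4x4, takes a point from camera to world coordinates); the wrist camera has in their place "mount" (4x4, takes a point from camera to tool coordinates, whose origin is the TCP and whose axes are the flange's). Camera axes: x right, y down, z forward; pixel columns grow to the right and rows downward; lengths in mm; the calibration is good to about 2 mm. A picture is of the moment at which its call begins: read the wrist's pose just before it. calibration takes no time and is no camera call.
- finish_job(): hands the job in; it is judged then, once.
The state is a dict: "time_s": time; "joints": joint angles; "dq": joint speeds; "tau": joint torques, N m; "eef_pos": TCP position; "ee_rot": TCP orientation; "force": force on the tool from outside, world axes, zero at the start; "wrist_torque": the same for the moment, N m; "grip_width": opening from 0.0 (shut) to 1.0 (fully open); "grip_force": force on a finger pad.
Only numpy, scipy, OpenCV 4.12 (cv2) and the standard library are available. Lean on these libraries where they do the work, as an engineer would, in place of code of your own. Each camera call takes 0.05 s, during which the arm holds its last target. There are 200 camera calls.

## Working session

There is one attempt and no reset: what is moved stays moved. The work goes in short steps, Python scripts to look and compute and a shell command to move; the robot and the scene stay as the last step left them, time stands still between calls to the robot, and variables do not carry over. Pictures are saved under pics/ and viewed, at most 10 in all, crops included, and the job is handed in when it is done.

```bash
ls; mkdir -p pics; python3 - <<'E'
from rig import sense,eyes
import cv2,json
s=sense();print(s)
for n in("scene","side","wrist"):
    cv2.imwrite(f"pics/{n}0.png",eyes.capture(n)[:,:,::-1]);print(n,eyes.calibration(n))
E
```

```text
pics
{'time_s': 0.0, 'joints': array([ 8.94638511e-01,  3.13476752e-01,  1.49842764e+00, -3.83347966e-05,
        1.33098046e+00, -2.23381903e-01]), 'dq': array([ 0.00118623,  0.00076656,  0.00146274,  0.00015635,  0.00181202,
       -0.00017818]), 'tau': array([ 3.52101870e-04, -4.12269652e+01, -2.59744066e+01, -1.17537979e-04,
        4.14039561e-03,  4.74903359e-06]), 'eef_pos': array([229.52767573, 471.90505675, 241.72492645]), 'ee_rot': array([-2.64133408e-04,  2.24454623e-01,  9.74484327e-01, -5.89938169e-04]), 'force': array([ 0.41246948, -0.12921426, -0.46129438]), 'wrist_torque': array([0.01729497, 0.00411313, 0.02270094]), 'grip_force': 0.0, 'grip_width': 1.002310476141845}
scene {'fx': 436.08734300034104, 'fy': 436.08734300034104, 'cx': 256.51065447668196, 'cy': 197.04262024614349, 'dist': array([-0.07570369,  0.        ,  0.        ,  0.        ,  0.        ]), 'cam_to_world': array([[ 9.00394549e-01, -3.85076045e-01,  2.02499618e-01,
         2.72456604e+02],
       [-4.35043022e-01, -7.91283021e-01,  4.29661203e-01,
        -5.32350412e+02],
       [-5.21772749e-03, -4.
[... 533 characters left out ...]
9039e-03, -6.43341288e-01, -7.65544305e-01,
         1.17368694e+03],
       [ 0.00000000e+00,  0.00000000e+00,  0.00000000e+00,
         1.00000000e+00]])}
wrist {'fx': 285.09494309989145, 'fy': 285.09494309989145, 'cx': 258.06901250295266, 'cy': 191.66271435928186, 'dist': array([-0.01518478,  0.        ,  0.        ,  0.        ,  0.        ]), 'mount': array([[-2.65095063e-04, -9.62579294e-01, -2.71000061e-01,
         6.84562096e+01],
       [ 9.99999689e-01, -5.39978573e-05, -7.86412227e-04,
         4.04879378e-01],
       [ 7.42350703e-04, -2.71000185e-01,  9.62579009e-01,
        -1.30377842e+02],
       [ 0.00000000e+00,  0.00000000e+00,  0.00000000e+00,
         1.00000000e+00]])}
```

View pics/scene0.png

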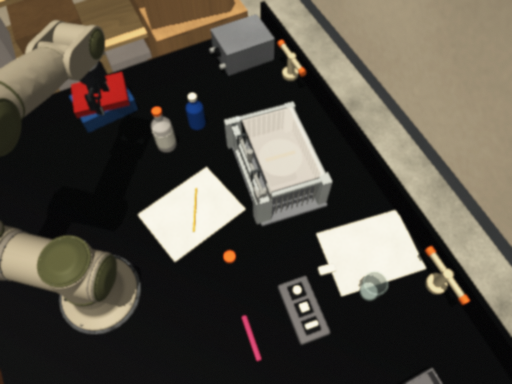

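View pics/side0.png

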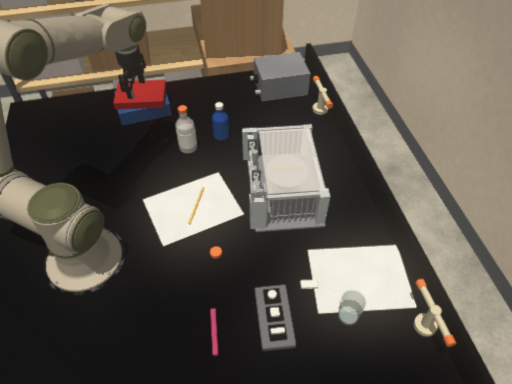

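The scene view shows the panel at about (303,308). Its keys run round (297,290), square (305,307), bar (312,324). The guard is near (275,165), with the gate on its left side. Next I'll measure the keys and zoom in on the bolt.

```bash
cat > h.py <<'E'
import numpy as np,cv2
from rig import eyes,sense
from scipy.spatial.transform import Rotation as R
def cam(n,s=None):
    c=eyes.calibration(n);K=np.array([[c['fx'],0,c['cx']],[0,c['fy'],c['cy']],[0,0,1]])
    if n=="wrist":
        T=np.eye(4);q=s['ee_rot'];T[:3,:3]=R.from_quat(np.r_[q[1:],q[0]]).as_matrix();T[:3,3]=s['eef_pos'];M=T@c['mount']
    else: M=c['cam_to_world']
    return K,np.array(c['dist']),M
def ray(n,uv,s=None):
    K,d,M=cam(n,s);p=cv2.undistortPoints(np.array([[uv]],float),K,d)[0,0]
    v=M[:3,:3]@np.r_[p,1];return M[:3,3],v/np.linalg.norm(v)
def onz(n,uv,z,s=None):
    o,v=ray(n,uv,s);return o+v*(z-o[2])/v[2]
def tri(*rs):
    A=sum(np.eye(3)-np.outer(v,v) for o,v in rs);b=sum((np.eye(3)-np.outer(v,v))@o for o,v in rs);return np.linalg.solve(A,b)
E
python3 - <<'E'
from h import *
for n,(x0,x1,y0,y1) in(("scene",(282,325,280,335)),("side",(262,290,286,340))):
    im=cv2.imread(f"pics/{n}0.png");g=im[y0:y1,x0:x1].min(2)
    N,l,st,ce=cv2.connectedComponentsWithStats((g>185).astype('uint8'))
    for i in range(1,N):
        if st[i,4]>15:
            uv=ce[i]+[x0,y0];print(n,uv,st[i],onz(n,uv,44).round(1))
a=cv2.imread("pics/scene0.png")[95:235,215:340];b=cv2.imread("pics/side0.png")[115:235,235:335]
cv2.imwrite("pics/crop.png",np.hstack([cv2.resize(a,(400,448),interpolation=2),cv2.resize(b,(373,448),interpolation=2)]))
E
```

```text
scene [296.86666667 289.28888889] [12  6  7  8 45] [ 527.6 -256.2   44. ]
scene [303.85714286 306.46428571] [18 23  9  8 56] [ 521.9 -308.9   44. ]
scene [311.27083333 324.29166667] [24 41 12  7 48] [ 516.5 -361.9   44. ]
side [271.925 293.525] [ 7  5  7  7 40] [ 527.3 -259.5   44. ]
side [274.35714286 311.25      ] [ 9 22  8  8 56] [ 521.1 -312.1   44. ]
side [277.25       329.98076923] [ 9 42 13  5 52] [ 515.8 -364.8   44. ]
```

View pics/crop.png

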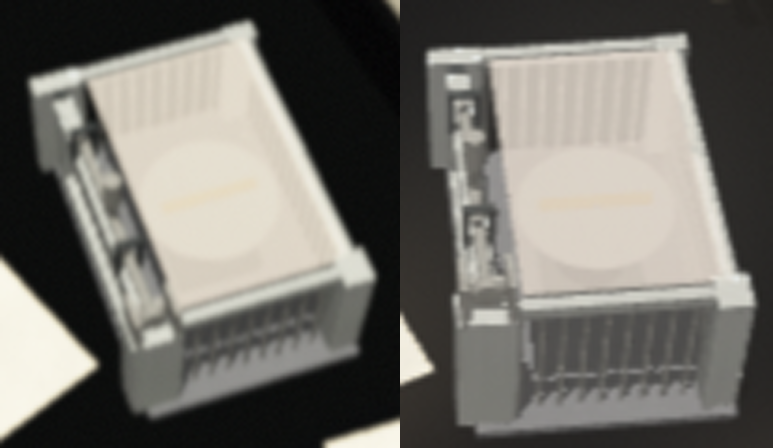

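```bash
python3 - <<'E'
from h import *
for n,a,b in(("scene",(224.4,120),(253.4,204.4)),("side",(242.5,128.4),(249.7,198.6))):
    p,q=onz(n,a,145),onz(n,b,145);d=p-q
    print(n,p.round(),q.round(),np.linalg.norm(d).round(),np.degrees(np.arctan2(-d[0],d[1])))
for n,P in(("scene",[(156,112),(192,97),(230,256)]),("side",[(183,110),(219,106),(216,252)])):
    print([onz(n,p,z).round()[:2] for p,z in zip(P,(190,150,10))])
E
```

```text
scene [561. 319. 145.] [513.  -1. 145.] 323.0 -8.646754560613264
side [562. 315. 145.] [521.   6. 145.] 311.0 -7.447308606464777
[array([367., 410.]), array([501., 452.]), array([400., -67.])]
[array([373., 401.]), array([502., 444.]), array([398., -71.])]
```

```bash
python3 -m jog '[[0,0,0,0,0,0.14,0],[0,0,0,0,0,0.14,0],[0,0,0,0,0,0.14,0],[0,0,0,0,0,0.14,0],[0,0,0,0,0,0.14,0]]' 40 >/dev/null
python3 -m jog '[[0,0,0,0,0,0.14,0],[0,0,0,0,0,0.14,0],[0,0,0,0,0,0.14,0],[0,0,0,0,0,0.14,0],[0,0,0,0,0,0,0]]'
python3 -m jog '[[-0.0425,0.0248,0,0,0,0,0],[-0.0425,0.0248,0,0,0,0,0],[-0.0425,0.0248,0,0,0,0,0],[-0.0425,0.0248,0,0,0,0,0],[-0.0425,0.0248,0,0,0,0,0]]'>/dev/null
python3 -m jog '[[-0.0425,0.0248,0,0,0,0,0],[-0.0425,0.0248,0,0,0,0,0],[-0.0425,0.0248,0,0,0,0,0],[-0.0425,0.0248,0,0,0,0,0],[-0.0425,0.0248,0,0,0,0,0]]' >/dev/null
python3 -m jog '[[-0.0425,0.0248,0,0,0,0,0],[-0.0425,0.0248,0,0,0,0,0],[-0.0425,0.0248,0,0,0,0,0],[-0.0425,0.0248,0,0,0,0,0],[-0.0425,0.0248,0,0,0,0,0]]' >/dev/null
python3 -m jog '[[-0.0425,0.0248,0,0,0,0,0],[0,0,0,0,0,0,0],[0,0,0,0,0,0,0]]'
python3 - <<'E'
from h import *
s=sense();cv2.imwrite("pics/w1.png",eyes.capture("wrist")[:,:,::-1])
print(s['joints'].round(3))
K,d,M=cam("wrist",s);Mi=np.linalg.inv(M)
for p in((527.5,-258,44),(521.5,-310.5,44),(516,-363.3,44)):
    q=cv2.projectPoints(np.array([p],float),cv2.Rodrigues(Mi[:3,:3])[0],Mi[:3,3],K,d)[0];print(q.ravel().round())
E
```

```text
time_s: 1.15
eef_pos: [229.6, 472.0, 242.1]
ee_rot: [0.0, 0.756, 0.655, -0.0]
force: [0.0, 0.1, 0.9]
grip_width: -0.002
grip_force: 0.0
time_s: 2.95
eef_pos: [526.1, -257.6, 241.4]
ee_rot: [-0.001, 0.755, 0.656, -0.0]
force: [0.3, 1.2, 0.2]
grip_width: 0.0
grip_force: 0.0
[-0.655  0.45   1.305  0.     1.389 -0.515]
[259. 173.]
[261. 215.]
[262. 254.]
```

View pics/w1.png

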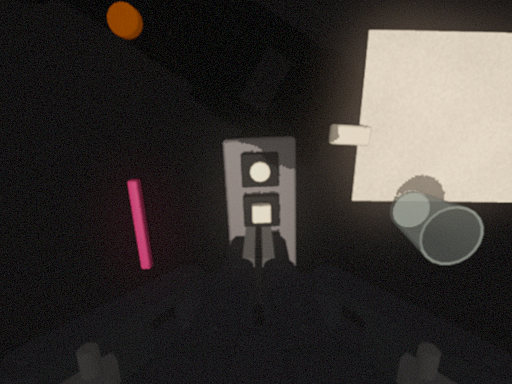

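Round key at (260,172) and square at (261,213) match the predicted pixels, so I'll press the round key.

```bash
python3 -m jog '[[0,0.001,0.045,0,0,0,0],[0,0,0.045,0,0,0,0],[0,0,0.045,0,0,0,0],[0,0,0.040,0,0,0,0],[0,0,0,0,0,0,0]]'
python3 -m jog '[[0,0,0.008,0,0,0,0],[0,0,0.009,0,0,0,0],[0,0,0,0,0,0,0],[0,0,0,0,0,0,0]]'
```

```text
time_s: 3.5
eef_pos: [525.0, -254.4, 63.3]
ee_rot: [-0.004, 0.755, 0.656, -0.001]
force: [-0.5, -0.1, 1.0]
grip_width: 0.001
grip_force: 0.0
time_s: 3.9
eef_pos: [528.0, -257.6, 51.8]
ee_rot: [0.001, 0.755, 0.655, 0.0]
force: [2.0, 1.6, 3.6]
grip_width: 0.0
grip_force: 1.6
```

```bash
python3 -m jog '[[0,0,0.002,0,0,0,0],[0,0,0.002,0,0,0,0],[0,0,0,0,0,0,0],[0,0,0,0,0,0,0]]'
```

```text
time_s: 4.3
eef_pos: [528.1, -257.6, 48.8]
ee_rot: [0.001, 0.755, 0.655, 0.0]
force: [-2.8, 4.5, 19.8]
grip_width: 0.0
grip_force: 9.9
```

```bash
python3 -m jog '[[0,0,-0.024,0,0,0,0],[-0.026,0.001,0,0,0,0,0],[-0.027,0.001,0,0,0,0,0],[0,0,0,0,0,0,0],[0,0,0.010,0,0,0,0]]'
python3 -m jog '[[0,0,0.010,0,0,0,0],[0,0,0.004,0,0,0,0],[0,0,0,0,0,0,0],[0,0,0,0,0,0,0]]'
```

```text
time_s: 4.8
eef_pos: [521.8, -310.6, 60.7]
ee_rot: [0.001, 0.756, 0.655, 0.0]
force: [-0.1, -0.5, 0.2]
grip_width: 0.001
grip_force: 0.0
time_s: 5.2
eef_pos: [521.9, -309.7, 48.7]
ee_rot: [0.0, 0.755, 0.656, -0.0]
force: [-10.0, 5.6, 28.1]
grip_width: 0.0
grip_force: 13.8
```

```bash
python3 -m jog '[[0,0,-0.024,0,0,0,0],[-0.026,0.001,0,0,0,0,0],[-0.027,0.001,0,0,0,0,0],[0,0,0,0,0,0,0],[0,0,0.010,0,0,0,0]]'
python3 -m jog '[[0,0,0.010,0,0,0,0],[0,0,0.003,0,0,0,0],[0,0,0,0,0,0,0],[0,0,0,0,0,0,0]]'
```

```text
time_s: 5.7
eef_pos: [516.5, -362.4, 60.0]
ee_rot: [0.0, 0.755, 0.655, 0.0]
force: [0.2, -0.4, -0.1]
grip_width: 0.001
grip_force: 0.0
time_s: 6.1
eef_pos: [516.5, -361.8, 48.8]
ee_rot: [0.0, 0.755, 0.656, -0.0]
force: [-6.6, 5.2, 20.8]
grip_width: -0.003
grip_force: 10.3
```

```bash
python3 -m jog '[[0,0,-0.042,0,0,0,0],[0,0,-0.042,0,0,0,0],[0,0,-0.042,0,0,0,0],[0,0,-0.042,0,0,0,0],[0,0,-0.042,0,0,0,0]]' >/dev/null
python3 -m jog '[[0,0,-0.042,0,0,0,0.05],[0.0476,-0.0043,0,0,0,0,0.05],[0.0476,-0.0043,0,0,0,0,0.05],[0.0476,-0.0043,0,0,0,0,0.05],[0.0476,-0.0043,0,0,0,0,0.05]]' >/dev/null
python3 -m jog '[[0.0476,-0.0043,0,0,0,0,0.05],[0.0476,-0.0043,0,0,0,0,0.05],[0.0476,-0.0043,0,0,0,0,0.05],[0.0476,-0.0043,0,0,0,0,0.05],[0.0476,-0.0043,0,0,0,0,0.05]]' >/dev/null
python3 -m jog '[[0,0,0,0,0,0,0.05],[0,0,0,0,0,0,0.05]]'
python3 - <<'E'
from h import *
s=sense();im=eyes.capture("wrist")[:,:,::-1];np.save("s2.npy",s,allow_pickle=True)
K,d,M=cam("wrist",s);Mi=np.linalg.inv(M)
q=cv2.projectPoints(np.array([(546,127,206)],float),cv2.Rodrigues(Mi[:3,:3])[0],Mi[:3,3],K,d)[0];print(q.ravel().round())
cv2.imwrite("pics/w2.png",im);cv2.imwrite("pics/w2.png",im)
E
```

```text
time_s: 7.8
eef_pos: [538.1, 68.1, 298.2]
ee_rot: [-0.001, 0.755, 0.656, -0.001]
force: [-0.2, 0.2, -0.1]
grip_width: 0.592
grip_force: 0.0
[257. 124.]
```

View pics/w2.png

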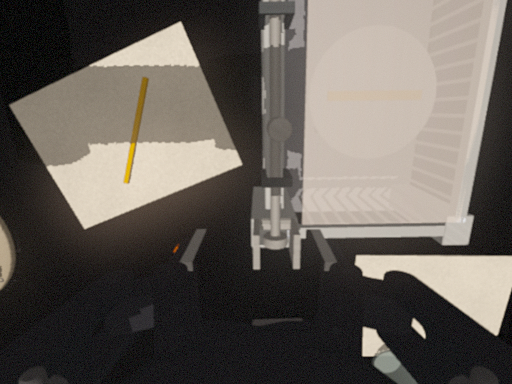

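The knob's top shows at (279,128), the staples at (278,182) and (277,8), and the nose in the keeper at (275,235).

```bash
python3 - <<'E'
from h import *
s=np.load("s2.npy",allow_pickle=True).item()
print(onz("wrist",(279.5,128),224,s).round(1))
a=onz("wrist",(275.5,225),162,s);b=onz("wrist",(274,30),162,s);print(a.round(1),b.round(1),np.degrees(np.arctan2(-(b-a)[0],(b-a)[1])))
k=onz("wrist",(279.5,128),224,s)[:2]; p=s['eef_pos'][:2]
q=s['ee_rot'];Rm=R.from_quat(np.r_[q[1:],q[0]]).as_matrix();print(Rm.T@np.r_[k-p,0])
E
```

```text
[561.2 123.1 224. ]
[549.7  24.9 162. ] [570.1 199.9 162. ] -6.637439850481646
[ 5.77098927e+01  1.52691050e+01 -4.27340582e-02]
```

```bash
python3 -m jog '[[0.029,0.0077,0,0,0,0,0.05],[0.029,0.0076,0,0,0,0,0.05],[0,0,0.04,0,0,0,0.05],[0,0,0.04,0,0,0,0.05],[0,0,0.018,0,0,0,0.05]]' 60
python3 -m jog '[[0,0,0,0,0,0,0.05],[0,0,0,0,0,0,0.03],[0,0,0,0,0,0,0.01],[0,0,0,0,0,0,0.01],[0,0,0,0,0,0,0.01]]' 60
python3 -m jog '[[0,0,0,0,0,0,0.01],[0,0,0,0,0,0,0.01]]' 60
```

```text
time_s: 8.35
eef_pos: [560.5, 120.7, 197.1]
ee_rot: [-0.002, 0.756, 0.655, -0.002]
force: [-0.2, -1.1, 0.3]
grip_width: 0.588
grip_force: 0.0
time_s: 8.85
eef_pos: [561.3, 121.8, 203.0]
ee_rot: [-0.0, 0.756, 0.655, -0.0]
force: [-7.5, -0.5, 6.6]
grip_width: 0.192
grip_force: 58.4
time_s: 9.05
eef_pos: [561.3, 121.9, 203.1]
ee_rot: [-0.0, 0.755, 0.655, -0.0]
force: [-7.5, -0.4, 6.9]
grip_width: 0.192
grip_force: 58.4
```

```bash
python3 -m jog '[[0,0,-0.008,0,0,0,0.01],[0,0,-0.007,0,0,0,0.01],[0,0,0,0,0,0,0.01]]'
python3 -m jog '[[0.01,-0.0002,0,0,0,0,0.01],[0.01,-0.0003,0,0,0,0,0.01],[0,0,0,0,0,0,0.01],[0,0,0,0,0,0,0.01]]'
```

```text
time_s: 9.35
eef_pos: [561.3, 121.9, 217.6]
ee_rot: [-0.0, 0.755, 0.655, -0.0]
force: [-7.0, -0.6, -2.4]
grip_width: 0.191
grip_force: 58.7
time_s: 9.75
eef_pos: [563.7, 142.3, 216.6]
ee_rot: [-0.001, 0.755, 0.655, -0.0]
force: [-5.2, 1.8, -3.6]
grip_width: 0.191
grip_force: 58.8
```

```bash
python3 -m jog '[[0.01,-0.0002,0,0,0,0,0.01],[0.01,-0.0003,0,0,0,0,0.01],[0,0,0,0,0,0,0.01],[0,0,0,0,0,0,0.01]]'
```

```text
time_s: 10.15
eef_pos: [566.1, 162.0, 216.6]
ee_rot: [-0.001, 0.755, 0.655, -0.0]
force: [-5.8, 2.1, -3.3]
grip_width: 0.192
grip_force: 58.9
```

```bash
python3 -m jog '[[0.0004,-0.0134,0,0,0,0.105,0.01],[0.0004,-0.0134,0,0,0,0.105,0.01],[0,0,0,0,0,0,0.01]]'
```

```text
time_s: 10.45
eef_pos: [540.7, 167.4, 217.4]
ee_rot: [0.001, 0.82, 0.572, 0.001]
force: [5.3, -2.2, -3.3]
grip_width: 0.193
grip_force: 59.7
```

```bash
python3 -m jog '[[0.0004,-0.0134,0,0,0,0.105,0.01],[0.0004,-0.0134,0,0,0,0.105,0.01],[0.0004,-0.0134,0,0,0,0.105,0.01],[0,0,0,0,0,0,0.01],[0,0,0,0,0,0,0.01]]'
python3 -m jog '[[0,0,0,0,0,0,0.01],[0,0,0,0,0,0,0.01],[0,0,0,0,0,0,0.01]]'
python3 - <<'E'
from h import *
a=eyes.capture("side")[:,:,::-1]
print(sense()['force'],sense()['dq'].round(3),sense()['eef_pos'])
cv2.imwrite("pics/side3.png",cv2.resize(a[90:250,190:350],(560,560),interpolation=2))
E
```

```text
time_s: 10.95
eef_pos: [506.5, 185.4, 217.0]
ee_rot: [0.001, 0.899, 0.439, 0.001]
force: [4.4, -4.6, -3.0]
grip_width: 0.191
grip_force: 60.1
time_s: 11.25
eef_pos: [506.7, 185.3, 216.8]
ee_rot: [0.001, 0.899, 0.439, 0.001]
force: [4.6, -3.3, -3.1]
grip_width: 0.192
grip_force: 60.1
[ 5.32753643 -4.2909025  -3.3786361 ] [ 0.    -0.002  0.001 -0.001 -0.002  0.001] [506.70590043 185.26096864 216.84579234]
```

View pics/side3.png

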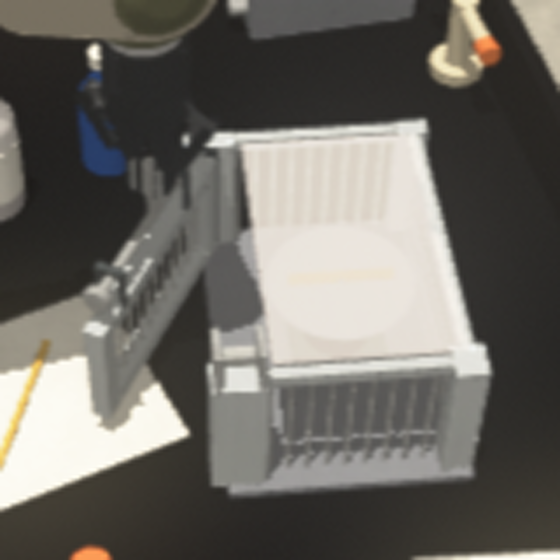

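The gate stands about 28 degrees open: its free end is near (100,330) in the crop, clear of the keeper at (235,360). The gripper holds the knob near (165,190), and all is still.

```bash
python3 -c "
from rig import finish_job
print(finish_job())"
```

```text
the job is handed in; nothing more can be done
None
```

I pressed the round, square and bar keys in order, lifted and drew the bolt about 40 mm, and handed the job in with the gripper holding the gate about 28° open (estimated from the arm's position); no verdict came back.

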